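# Hang a control box's lift-off door and shut it

## Robot

A 6-joint arm with a two-finger parallel gripper is mounted at the origin on a cart in front of the work surface, level with it; the furniture and walls round the work are solid. World frame = base frame: x ahead of the robot, y to its left, z up, the work surface at z = 0. Lengths are in m, angles in degrees, forces in N, time in s.
With the tool pointing down it reaches from about 0.3 to 0.75 m from the base axis. Payload 8.5 kg.
Tool frame: the origin (TCP) lies on the centre line of the jaws, within the pads' length; the fingertips stand 25 mm ahead of it and the grasp point (between the pads) lies 6 mm ahead of it; z points along the fingers, y is the line along which they close (so a half turn about z gives the same grasp; the last joint's range is limited). The gripper opens to 85 mm and grips with 20 to 120 N. Pads are 22 mm wide; open, the fingers measure 114 mm over their backs; the gripper's body (76 mm by 85 mm) begins 54 mm behind the grasp point. The pads swing forward as they close: fully open they stand 13 mm farther back than shut.
Start: joints at [62.951, 21.807, 74.336, -0, 83.858, -12.336], TCP at [0.14, 0.532, 0.256] pointing down, gripper open.
Joint ranges: [-178.18, 178.18], [-50.72, 133.34], [12.68, 142.11], [-81.47, 261.47], [9.98, 163.14], [-165.26, 165.26]. Speed limits (degrees/s): [136.94, 136.94, 180, 180, 180, 180].

## Interface

Orientations are given as a 3x3 rotation matrix whose columns are the frame's x, y, z axes.
In Python, from rig import telemetry, optics, env gives the robot as it stands.
- The arm moves only by the tool send_rows, never from a script. Its argument "deltas" is a list that holds one entry, the list of rows, each a list of 7 numbers: the shift along the tool's x, y, z in m, then the turn, a rotation vector about the tool's x, y, z in rad, then the opening, from -1 (shut) to 1 (fully open), so that 0 is half open. In form: [[[x, y, z, ax, ay, az, grip], ...]]. A call has 1 to 12 rows; each row shifts and turns the commanded pose from where the row before left it, along the tool's axes as they then stand; what a row does not reach is not made up. A row lasts 1/8 s, in which the tool goes at most 62.5 mm and 10.7 degrees, less where a joint would pass 70% of its speed; a pose out of reach is approached as far as the arm can. A call is refused whole if a number of a shift passes 0.0625 or a number of a turn 0.188, either way. A call with a gripper value outside its range is refused whole. The fingers move at their own pace and stop on an object; "squeeze" is the grip in N (left out, the last holds). Time passes only in rows, so rows that do not move let the fingers close. It gives the time, the measured TCP pose, the force, the opening and the grip force at its end, in the units of the state.
- telemetry.observe(): the state, without advancing time (a new reading comes with each control period).
- optics.get_image(name): name is "scene" or "top" or "wrist"; returns a dict with "image" (384x512x3 uint8, red, green, blue), "range_z" (384x512 float32, m along the optical axis (not along the pixel's ray), 0 where there is no reading), "K" (3x3 intrinsics, pixels), "rvec" (rotation vector, rad) and "tvec" (3), from world to camera coordinates, as OpenCV has them; the wrist camera has in their place "hand_eye" (4x4, takes a point from camera to tool coordinates, whose origin is the TCP and whose axes are the flange's). Camera axes: x right, y down, z forward; pixel columns grow to the right and rows downward; lengths in m; the calibration is good to about 2 mm. A picture is of the moment at which its call begins: read the wrist's pose just before it.
- env.close_job(): hands the job in; it is judged then, once.
The state is a dict: "time_s": time; "q": joint angles; "qvel": joint speeds; "joint_efforts": joint torques, N m; "position": TCP position; "tool_rot": TCP orientation; "ft_force": force on the tool from outside, world axes, zero at the start; "wrist_torque": the same for the moment, N m; "grip_width": finger opening in m; "gripper_force": force on a finger pad.
Only numpy, scipy, OpenCV 4.12 (cv2) and the standard library are available. Lean on these libraries where they do the work, as an engineer would, in place of code of your own. Each camera call takes 0.05 s, during which the arm holds its last target. There are 200 camera calls.

## Task

The control box has been wired and needs its door back. Take the door (the panel with the two hinge knuckles) out of the rack, keep it upright, and hang it on the box standing open, with both knuckles fully down on the two hinge pins; then push it completely shut. Leave the blank panel and the other things on the bench where they are.

Things in the scene. Friction and masses are not known exactly. Their poses are not given: they have to be found in the camera images.
- control_box: Open grey steel control box, 180 mm wide (its y) x 130 deep (its x) x 200 high, fixed on the bench. Origin at the centre of its underside; x from its open front to its back, y to its left, z up. The front, at x = -65 mm, has a 2.5 mm rubber gasket on which the door shuts. Two upright hinge pins stand outside its front left edge, on one vertical axis at x -76, y +102 mm.
- pin_lower (a point): Foot of the lower hinge pin: centre of the 17 mm disc on which the lower knuckle comes to rest, 28 mm above the bench; axes as control_box. The pin rises 25 mm from here, 10 mm thick, tapering over its last 11 mm to a 3 mm nose.
- pin_upper (a point): Foot of the upper pin, 150 mm above the bench (122 above the lower), else the same; its tip is at 175 mm. It stands on a 5 mm thick bracket, so the lower knuckle must enter between the two brackets: bring the door in level from the front, 30 to 85 mm above its seat, then lower it.
- door_mid (a point): Centre of the door panel: grey folded steel, 180 mm wide (its y) x 176 high (its z) x 15 thick (its x), 0.3 to 0.5 kg, with a border 20 to 26 mm wide of full thickness and a thin skin within. x from its outer to its inner face, y to its hinge edge. The centre of mass is about 2 mm from here toward the hinge edge. Hung, this point is 100 mm above the bench.
- door: The door; origin at the centre of its lower edge, axes as door_mid. It starts upright in the rack, hinge edge to the left, outer face to the robot. Shut, its axes are parallel to the box's; opening turns it clockwise from above (90 degrees open: its y along the box's x). Outer face: louvres, and a latch knob 20 mm wide, 9 mm proud, half-way up, 64 mm from centre toward the free edge.
- knuckle_lower (a point): Centre of the underside of the door's lower hinge knuckle, a steel tube 22 mm long, 20 mm outside and 12.5 mm inside diameter, open at both ends, on the hinge edge. From door_mid: x 0, y +99, z -72 mm.
- knuckle_upper (a point): The same point of the upper knuckle, 122 mm above the lower. From door_mid: x 0, y +99, z +50 mm.
- door_edge (a point): Middle of the free edge of the door, on its inner face: from door_mid x +7.5, y -90, z 0 mm. With the door shut it lies at x = -67 mm in the control box's frame.
- panel_rack: Plywood board 200 (x) x 180 mm, 20 mm high, fixed, on the 3 mm cutting mat. Two places for upright panels at y +45 and -45 mm in its frame, each an 18 mm gap between two steel wire hoops (90 mm long, rising 66 mm above the board) along its x. One holds the door, the other the blank panel; which is which varies. Their tops are 199 mm above the bench. Origin: centre of the underside; x to the left.
- blank_mid (a point): Centre of the blank panel in the other place of the rack: a panel of the door's size and colour with no knuckles, knob or louvres. Not wanted.
- cutter_yellow: Bystander: yellow-handled side cutter, 132 x 82 x 13 mm, lying on the bench to the left of the box.
- connector_a: Bystander: grey metal cable connector with a black boot, 62 x 19 x 19 mm, lying on the bench to the left of the box.
- tape_roll: Bystander: roll of black tape, 62 mm across, 19 mm high, to the right of the control box.
- blade_box: Bystander: flat yellow box, 85 x 31 x 12 mm, to the left of the control box.
- parts_bowl: Bystander: steel parts bowl, 100 mm across, 28 mm high.
- solder_reel: Bystander: small reel of solder standing on its flange, 48 mm across, 30 mm high.

How it is judged (in metres and radians):
On the way:
1. the door hangs on both pins, knuckles fully down, while it stands open (free edge at least 40 mm in front of its shut position) (distance between knuckle_lower and pin_lower below 0.006 m and distance between knuckle_upper and pin_upper below 0.006 m and x of door_edge in the frame of control_box below -0.107 m), for 0.2 s.
At the end, for the whole second after the job is handed in: Both knuckles are on their pins, each within 6 mm of the foot of its pin; the door is shut, its free edge within 7 mm of its place against the gasket; it hangs upright (within 0.06 rad) and is at rest (distance between knuckle_lower and pin_lower below 0.006 m and distance between knuckle_upper and pin_upper below 0.006 m and x of door_edge in the frame of control_box above -0.074 m and angle between door_mid's own z axis and vertical below 0.06 rad and linear speed of door below 0.02 m/s); the robot touches nothing.
It fails at once if the door tips over (more than 0.5 rad from upright) (angle between door_mid's own z axis and vertical above 0.5 rad).
It fails at once if the blank panel is moved by more than 25 mm (distance of blank_mid from where it was at the start of the episode above 0.025 m).
It fails at once if another thing on the bench is moved by more than 30 mm (distance of any of cutter_yellow, connector_a, tape_roll, blade_box, parts_bowl, solder_reel from where it was at the start of the episode above 0.03 m).
It also fails if it takes over 72 s, if anything falls off the work surface, if the arm or the gripper's body presses on something with over 40 N, if the wrist force passes 120 N, or if a joint passes its speed limit or range.

## Working session

There is one attempt and no reset: what is moved stays moved. The work goes in short steps, Python scripts to look and compute and a tool call to move; the robot and the scene stay as the last step left them, time stands still between calls to the robot, and variables do not carry over. Pictures are saved under pics/ and viewed, at most 11 in all, crops included, and the job is handed in when it is done.

Besides the shell and the picture viewer there is one more tool, called by a JSON object that holds its "method" and its "body". send_rows: Moves the arm, as the interface text tells. Its arguments: {"type":"object","properties":{"deltas":{"type":"array"},"squeeze":{"type":"number"}},"required":["deltas"]}

```bash
ls; mkdir -p pics; cat > h.py <<'E'
import numpy as np, cv2
from rig import telemetry, optics, env
def get(n):
    s=telemetry.observe(); d=optics.get_image(n)
    if n=='wrist':
        T=np.eye(4); T[:3,:3]=s['tool_rot']; T[:3,3]=s['position']; M=T@np.array(d['hand_eye'])
    else:
        R=cv2.Rodrigues(np.array(d['rvec'],float))[0]; M=np.eye(4); M[:3,:3]=R.T; M[:3,3]=-R.T@np.array(d['tvec'],float).ravel()
    d['M']=M; d['s']=s; return d
def cloud(d):
    K=np.array(d['K']); z=d['range_z']; v,u=np.mgrid[:z.shape[0],:z.shape[1]]
    P=np.stack([(u-K[0,2])/K[0,0]*z,(v-K[1,2])/K[1,1]*z,z],-1)
    return P@d['M'][:3,:3].T+d['M'][:3,3]
def save(d,name,box=None,f=1):
    im=d['image'][:,:,::-1]
    if box: im=im[box[1]:box[3],box[0]:box[2]]
    cv2.imwrite('pics/'+name,cv2.resize(im,None,fx=f,fy=f,interpolation=cv2.INTER_CUBIC))
E
python3 - <<'E'
from h import *
import pickle
a=get('scene');b=get('top');
pickle.dump((a,b),open('d.pkl','wb'))
cv2.imwrite('pics/a.png',cv2.resize(np.vstack([a['image'],b['image']])[:,:,::-1],(400*1,600)))
save(a,'s.png',None,1.5); save(b,'t.png',None,1.5)
print(a['M'],b['M'],telemetry.observe())
E
```

```text
pics
[[-0.90686035 -0.30884507  0.2867386   0.11013812]
 [-0.42139879  0.67298508 -0.60787675  0.90166455]
 [-0.00523107 -0.67209063 -0.74045042  1.26128578]
 [ 0.          0.          0.          1.        ]] [[-1.69374381e-03 -9.97454370e-01  7.12875272e-02  4.56116918e-01]
 [-9.99930736e-01  8.59028163e-04 -1.17381699e-02 -3.80121556e-02]
 [ 1.16470508e-02 -7.13024710e-02 -9.97386737e-01  1.73061994e+00]
 [ 0.00000000e+00  0.00000000e+00  0.00000000e+00  1.00000000e+00]] {'time_s': 0.1, 'q': array([ 6.29498713e+01,  2.18400053e+01,  7.43781451e+01, -1.56683956e-03,
        8.38568338e+01, -1.23363267e+01]), 'qvel': array([-0.05256719, -0.03937541, -0.23876208, -0.01040029, -0.04144717,
        0.12323992]), 'joint_efforts': array([ 4.56448150e-03, -4.49219120e+01, -2.31653792e+01, -1.57906229e-04,
        3.67572953e-03, -4.70352904e-05]), 'position': array([0.13960929, 0.53176558, 0.25575988]), 'tool_rot': array([[-9.67207272e-01,  2.53987729e-01, -5.70952073e-04],
       [ 2.53988244e-01,  9.67206588e-01, -1.17792436e-03],
       [ 2.53050272e-04, -1.28431213e-03, -9.99999143e-01]]), 'ft_force': array([ 0.15983302,  0.41029552, -0.44369781]), 'wrist_torque': array([0.05222249, 0.03666262, 0.00323658]), 'gripper_force': 0.0, 'grip_width': 0.08542063236905705}
```

View pics/s.png

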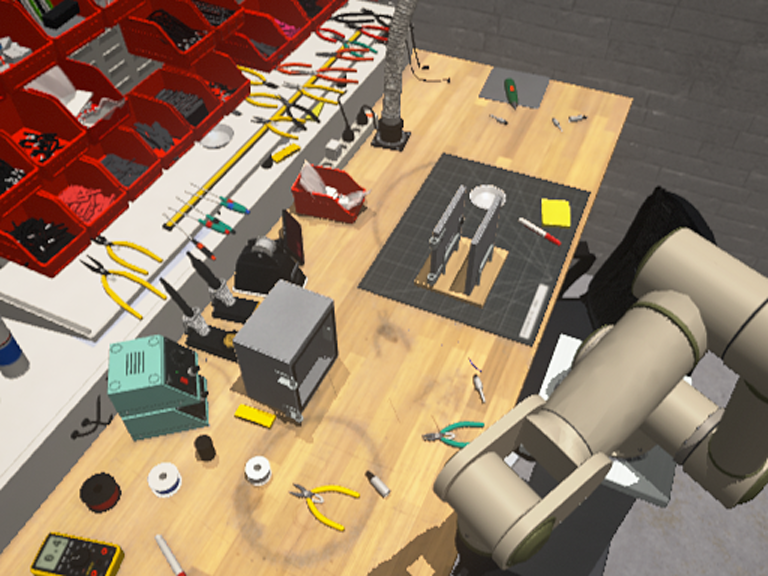

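View pics/t.png

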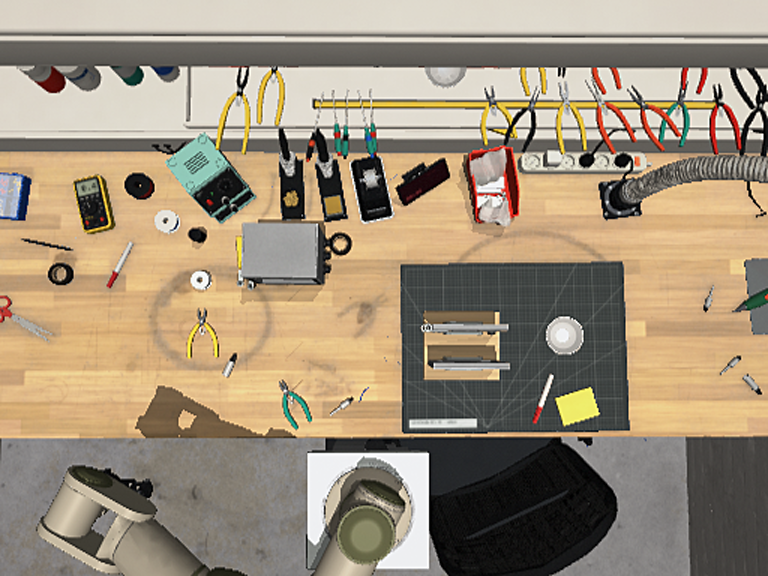

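Scene view: the box is at about (290,350), its hinge side toward the camera, and the rack holds two panels. Top view: the far panel (row 327) has knuckles at its left end (427,327), so that is the door. The near one (row 365) is the blank. The box top is around (283,252), with the pins at (250,284).

```bash
python3 - <<'E'
from h import *
import pickle
a,b=pickle.load(open('d.pkl','rb'))
for n,d in (('scene',a),('top',b)):
    C=cloud(d); 
    z=C[...,2]
    # panels
    m=(z>.185)&(z<.21)&(C[...,1]<-.1)&(C[...,1]>-.45)&(C[...,0]<.6)
    P=C[m]; 
    print(n,'rack pts',len(P))
    for lo,hi in ((.2,.37),(.37,.6)):
        Q=P[(P[:,0]>lo)&(P[:,0]<hi)]
        if len(Q)>10: 
            (c,s,an)=cv2.minAreaRect(Q[:,:2].astype(np.float32)*1000); print(c,s,an,np.median(Q[:,2]),Q.min(0),Q.max(0),len(Q))
    m=(z>.19)&(z<.21)&(C[...,1]>-.02)&(C[...,1]<.4)&(C[...,0]>.4)&(C[...,0]<.7)
    Q=C[m].astype(np.float32); k=cv2.connectedComponents(m.astype(np.uint8))
    (c,s,an)=cv2.minAreaRect(Q[:,:2]*1000); print('box',c,s,an,np.median(Q[:,2]),len(Q),Q.min(0),Q.max(0))
    for (u,v) in ([(250,284),(252,280),(248,287)] if n=='top' else []): print(C[int(v/1.5),int(u/1.5)])
save(b,'tc.png',(140,140,360,260),3.6)
save(a,'sc.png',(150,180,260,290),5.4)
E
```

```text
scene rack pts 396
(429.86822509765625, -238.8184356689453) (196.50074768066406, 106.75614166259766) 89.55690002441406 0.19706192745259332 [ 0.37624382 -0.33705117  0.18502674] [ 0.48372293 -0.14083622  0.2063939 ] 395
box (645.8506469726562, 208.4181671142578) (183.6123504638672, 108.54499816894531) 89.6949234008789 0.19841996 1734 [0.5911407  0.11643454 0.19000675] [0.6999722  0.30043104 0.20456839]
top rack pts 449
(429.6674499511719, -238.2694091796875) (197.22891235351562, 106.01229095458984) 89.76777648925781 0.19922335337794905 [ 0.37656741 -0.33669841  0.18511085] [ 0.48304318 -0.13982706  0.2079002 ] 433
box (646.1099853515625, 206.0155029296875) (180.07162475585938, 107.60630798339844) 89.93375396728516 0.19982328 1520 [0.5923078  0.1159879  0.19019224] [0.6999864  0.29599157 0.20982115]
[0.58881344 0.31051135 0.02848513]
[0.59238248 0.2832593  0.12610809]
[0.57976282 0.31108586 0.04417308]
```

View pics/tc.png

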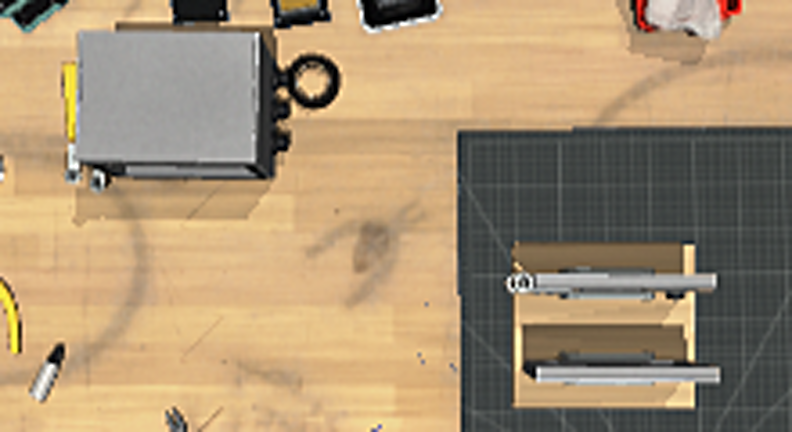

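```bash
python3 - <<'E'
from h import *
import pickle
a,b=pickle.load(open('d.pkl','rb'))
for n,d in (('scene',a),('top',b)):
    C=cloud(d); z=C[...,2]
    for lo,hi in ((.36,.41),(.45,.51)):
        m=(z>.193)&(z<.206)&(C[...,1]<-.1)&(C[...,1]>-.45)&(C[...,0]>lo)&(C[...,0]<hi)
        Q=C[m]; p=np.polyfit(Q[:,1],Q[:,0],1)
        print(n,lo,len(Q),Q.min(0),Q.max(0),'yaw',np.degrees(np.arctan(p[0])),'x at mid',np.polyval(p,-.24),np.median(Q[:,2]))
    m=(z>.19)&(z<.21)&(C[...,1]>.08)&(C[...,1]<.33)&(C[...,0]>.5)&(C[...,0]<.8)
    Q=C[m].astype(np.float32)
    (c,s,an)=cv2.minAreaRect(Q[:,:2]*1000); print('box',c,s,an,np.median(Q[:,2]),len(Q))
    # pins: local points left of box front
    m=(C[...,0]>.54)&(C[...,0]<.62)&(C[...,1]>.29)&(C[...,1]<.33)&(z>.02)&(z<.19)
    v,u=np.nonzero(m)
    for i in range(0,len(v),max(1,len(v)//25)): print(u[i],v[i],C[v[i],u[i]].round(4))
save(a,'sc.png',(150,180,260,290),5.4)
E
```

```text
scene 0.36 161 [ 0.37624382 -0.33471922  0.19300632] [ 0.39227022 -0.15131269  0.20532396] yaw 0.26172955336000425 x at mid 0.3840184074094279 0.19778373425900142
scene 0.45 163 [ 0.46530441 -0.33705117  0.19300094] [ 0.48372293 -0.15176856  0.20359335] yaw 0.5479247434336492 x at mid 0.47378170578200757 0.1977324049148932
box (658.1566772460938, 208.46148681640625) (183.3896942138672, 133.17030334472656) 89.1145248413086 0.19839786 2099
185 242 [0.6188 0.2988 0.1873]
195 244 [0.5911 0.29   0.1823]
190 246 [0.6042 0.2979 0.1747]
186 248 [0.6194 0.2991 0.1569]
190 249 [0.6065 0.2977 0.1578]
195 250 [0.5918 0.2941 0.1567]
190 252 [0.6057 0.3014 0.1476]
194 253 [0.5809 0.3148 0.1759]
196 254 [0.5802 0.3075 0.1614]
188 256 [0.6036 0.3163 0.1483]
193 257 [0.5879 0.314  0.1498]
189 259 [0.6175 0.298  0.0982]
194 260 [0.5985 0.2989 0.1061]
191 262 [0.6127 0.2973 0.0836]
196 263 [0.5952 0.2963 0.0881]
192 265 [0.6099 0.2988 0.0708]
197 266 [0.5955 0.2938 0.0675]
195 268 [0.601  0.2984 0.059 ]
193 270 [0.6102 0.2985 0.0414]
197 271 [0.5941 0.3    0.0487]
193 273 [0.6103 0.3012 0.0276]
199 274
[... 693 characters left out ...]
984 0.3132 0.1421]
159 185 [0.5945 0.3125 0.145 ]
161 185 [0.5945 0.3052 0.145 ]
159 186 [0.5907 0.3121 0.1464]
161 186 [0.5904 0.3042 0.1492]
158 187 [0.5851 0.3107 0.169 ]
160 187 [0.5861 0.3061 0.1568]
166 187 [0.5966 0.3104 0.0297]
158 188 [0.5811 0.3096 0.1736]
160 188 [0.5814 0.3032 0.1703]
162 188 [0.5829 0.2999 0.1517]
167 188 [0.5923 0.3054 0.0347]
158 189 [0.5786 0.3127 0.1595]
160 189 [0.5789 0.3064 0.1553]
162 189 [0.58   0.302  0.1419]
167 189 [0.5891 0.3073 0.0247]
160 190 [0.5757 0.3074 0.1504]
165 190 [0.5829 0.309  0.0543]
167 190 [0.5839 0.3039 0.0414]
165 191 [0.5798 0.3111 0.0442]
167 191 [0.5804 0.3052 0.0347]
165 192 [0.577  0.3145 0.0273]
167 192 [0.5774 0.3077 0.022 ]
```

View pics/sc.png

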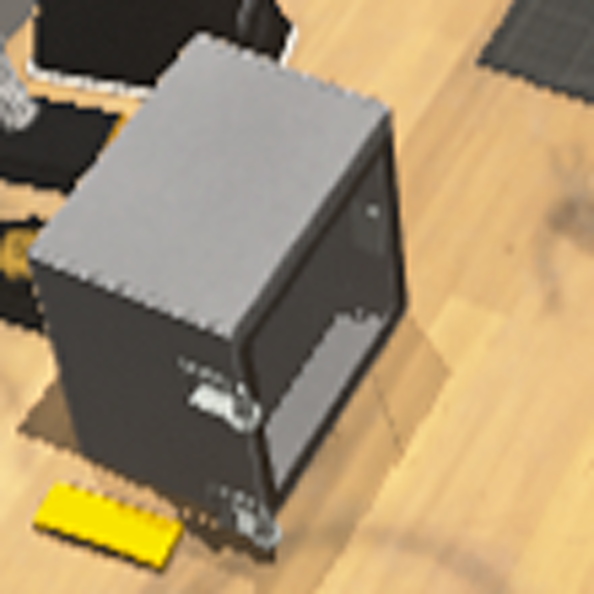

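```bash
python3 - <<'E'
from h import *
d=get('wrist'); print(np.round(d['hand_eye'],4)); print(d['K']); print(d['M'].round(3))
E
```

```text
[[ 1.000e-03 -9.521e-01 -3.057e-01  7.780e-02]
 [ 1.000e+00  9.000e-04  4.000e-04  1.000e-03]
 [-1.000e-04 -3.057e-01  9.521e-01 -1.174e-01]
 [ 0.000e+00  0.000e+00  0.000e+00  1.000e+00]]
[[297.39404033   0.         256.86610791]
 [  0.         297.39404033 193.12945277]
 [  0.           0.           1.        ]]
[[ 0.253  0.921  0.295  0.065]
 [ 0.967 -0.241 -0.078  0.553]
 [-0.001  0.305 -0.952  0.373]
 [ 0.     0.     0.     1.   ]]
```

{"method": "send_rows", "body": {"deltas": [[[0,0,-0.01,0,0,0.1877,1],[0,0,-0.01,0,0,0.1877,1],[0,0,-0.01,0,0,0.1877,1],[0,0,-0.01,0,0,0.1877,1],[0,0,-0.01,0,0,0.1877,1],[0,0,-0.01,0,0,0.1877,1],[0,0,0,0,0,0.1877,1],[-0.02,0.03,0,0,0,0,1],[-0.02,0.04,0,0,0,0,1],[-0.02,0.04,0,0,0,0,1],[-0.02,0.04,0,0,0,0,1],[-0.02,0.04,0,0,0,0,1]]]}}

```text
time_s: 1.65
position: [0.331, 0.4314, 0.3161]
tool_rot: [[-0.001, 1.0, -0.0], [1.0, 0.001, -0.0], [-0.0, -0.0, -1.0]]
ft_force: [-0.6, 0.7, 0.7]
grip_width: 0.0855
gripper_force: 0.0
```

{"method": "send_rows", "body": {"deltas": [[[-0.02,0.04,0,0,0,0,1],[-0.02,0.04,0,0,0,0,1],[-0.02,0.04,0,0,0,0,1],[-0.02,0.04,0,0,0,0,1],[-0.02,0.04,0,0,0,0,1],[-0.02,0.03,0,0,0,0,1],[0,0,0,0,0,0,1],[0,0,0,0,0,0,1]]]}}

```text
time_s: 2.65
position: [0.5595, 0.3129, 0.3161]
tool_rot: [[-0.002, 1.0, -0.001], [1.0, 0.002, 0.0], [0.0, -0.001, -1.0]]
ft_force: [-1.1, 0.1, 0.3]
grip_width: 0.0853
gripper_force: 0.0
```

```bash
python3 - <<'E'
from h import *
import pickle
d=get('wrist'); pickle.dump(d,open('w.pkl','wb'))
print(d['s']['position'],d['s']['tool_rot'].round(3),d['s']['qvel'].round(2))
C=cloud(d); M=np.linalg.inv(d['M'])
for p in ((.582,.309,.175),(.582,.309,.053),(.582,.309,.15)):
    q=M[:3,:3]@p+M[:3,3]; print((d['K']@q/q[2])[:2])
save(d,'w.png',None,1.5)
z=C[...,2]; Q=C[(z>.193)&(z<.207)].astype(np.float32); print(Q.min(0),Q.max(0),np.median(Q[:,2]))
E
```

```text
[0.5594924  0.31292076 0.31614063] [[-0.002  1.    -0.001]
 [ 1.     0.002  0.   ]
 [ 0.    -0.001 -1.   ]] [ 0.9  -0.58  0.11 -0.04  0.05 -0.08]
[280.6645143  193.28729025]
[273.61943987 164.62813367]
[278.769476   185.57832992]
[0.5941149  0.11698645 0.19304976] [0.7258125  0.29827634 0.20207879] 0.19981948
```

View pics/w.png

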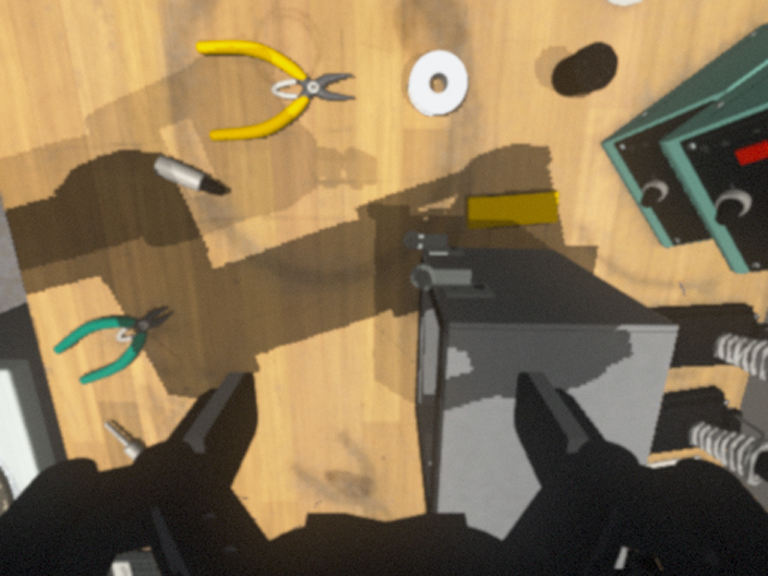

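Wrist view: the upper pin is at about (424,278) in the picture and the lower pin at (413,240), left of the box's top edge. Next is an enlarged crop.

```bash
python3 - <<'E'
from h import *
import pickle
d=pickle.load(open('w.pkl','rb'))
im=d['image'][145:205,255:325,::-1]; im=np.clip(im.astype(float)*1.8,0,255).astype(np.uint8)
cv2.imwrite('pics/wc.png',cv2.resize(im,None,fx=10,fy=10,interpolation=cv2.INTER_NEAREST))
E
```

```text
(no output)
```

View pics/wc.png

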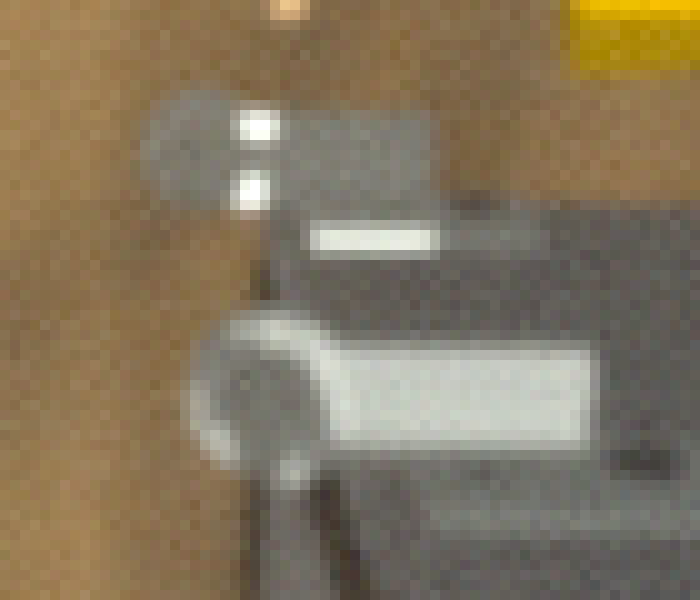

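```bash
python3 - <<'E'
from h import *
import pickle
d=pickle.load(open('w.pkl','rb'))
M=d['M'];Ki=np.linalg.inv(d['K'])
def ray(u,v,z):
    r=M[:3,:3]@(Ki@[u,v,1]); return M[:3,3]+r*(z-M[2,3])/r[2]
print(ray(282,184.2,.150),ray(275.1,159.8,.028))
C=cloud(d)
for v in range(176,193,2): print([tuple((C[v,u]*1000).round().astype(int)) for u in range(276,292,3)])
E
```

```text
[0.58516774 0.31043358 0.15      ] [0.58533829 0.31034615 0.028     ]
[(np.int64(589), np.int64(280), np.int64(-1)), (np.int64(582), np.int64(318), np.int64(146)), (np.int64(585), np.int64(318), np.int64(147)), (np.int64(596), np.int64(298), np.int64(69)), (np.int64(600), np.int64(297), np.int64(67)), (np.int64(603), np.int64(298), np.int64(68))]
[(np.int64(579), np.int64(316), np.int64(148)), (np.int64(582), np.int64(317), np.int64(150)), (np.int64(585), np.int64(317), np.int64(150)), (np.int64(588), np.int64(317), np.int64(151)), (np.int64(599), np.int64(298), np.int64(79)), (np.int64(603), np.int64(297), np.int64(77))]
[(np.int64(579), np.int64(315), np.int64(151)), (np.int64(582), np.int64(315), np.int64(150)), (np.int64(585), np.int64(315), np.int64(151)), (np.int64(588), np.int64(315), np.int64(150)), (np.int64(591), np.int64(315), np.int64(150)), (np.int64(594), np.int64(315), np.int64(150))]
[(np.int64(579), np.int64(313), np.int64(150)), (np.int64(582), np.int64(314), np.int64(154)), (np.int64(584), np.int64(315), np.int64(158)), (np.int64(588), np.int64(313), np.int64(152))
[... 808 characters left out ...]
int64(586), np.int64(313), np.int64(170)), (np.int64(591), np.int64(307), np.int64(150)), (np.int64(594), np.int64(306), np.int64(150))]
[(np.int64(579), np.int64(304), np.int64(149)), (np.int64(581), np.int64(310), np.int64(167)), (np.int64(583), np.int64(311), np.int64(172)), (np.int64(586), np.int64(311), np.int64(172)), (np.int64(591), np.int64(305), np.int64(151)), (np.int64(594), np.int64(305), np.int64(150))]
[(np.int64(589), np.int64(255), np.int64(0)), (np.int64(581), np.int64(307), np.int64(165)), (np.int64(583), np.int64(310), np.int64(174)), (np.int64(586), np.int64(310), np.int64(175)), (np.int64(596), np.int64(290), np.int64(112)), (np.int64(596), np.int64(298), np.int64(135))]
```

{"method": "send_rows", "body": {"deltas": [[[-0.03,-0.004,0,0,0,0,0.2],[-0.05,-0.008,0,0,0,0,0.2],[-0.05,-0.008,0,0,0,0,0.2],[-0.05,-0.008,0,0,0,0,0.2],[-0.05,-0.008,0,0,0,0,0.2],[-0.05,-0.008,0,0,0,0,0.2],[-0.05,-0.008,0,0,0,0,0.2],[-0.05,-0.008,0,0,0,0,0.2],[-0.05,-0.008,0,0,0,0,0.2],[-0.05,-0.008,0,0,0,0,0.2],[-0.05,-0.008,0,0,0,0,0.2],[-0.027,-0.002,0.01,0,0,0,0.2]]]}}

```text
time_s: 4.2
position: [0.4745, -0.2457, 0.307]
tool_rot: [[-0.001, 1.0, 0.002], [1.0, 0.001, -0.001], [-0.001, 0.002, -1.0]]
ft_force: [0.3, -0.1, -0.3]
grip_width: 0.0512
gripper_force: 0.0
```

{"method": "send_rows", "body": {"deltas": [[[0,0,0,0,0,0,0.2],[0,0,0,0,0,0,0.2]]]}}

```text
time_s: 4.45
position: [0.475, -0.2432, 0.3069]
tool_rot: [[-0.003, 1.0, 0.001], [1.0, 0.003, -0.0], [-0.0, 0.001, -1.0]]
ft_force: [0.3, -0.3, 0.1]
grip_width: 0.0512
gripper_force: 0.0
```

```bash
python3 - <<'E'
from h import *
d=get('wrist'); s=d['s']
print(s['position'],s['q'].round(1),s['qvel'].round(2))
C=cloud(d); z=C[...,2]
m=(z>.192)&(z<.206)&(abs(C[...,0]-.475)<.025)&(C[...,1]<-.1)&(C[...,1]>-.36)
Q=C[m]; print(len(Q),Q.min(0),Q.max(0),Q.mean(0)); p=np.polyfit(Q[:,1],Q[:,0],1); print(np.degrees(np.arctan(p[0])),np.polyval(p,[-.16,-.246,-.33]))
for lo in np.arange(-.34,-.15,.02):
    q=Q[(Q[:,1]>lo)&(Q[:,1]<lo+.02)]; print(round(lo,2),len(q),(q[:,0].min(),q[:,0].max(),np.median(q[:,2])) if len(q) else '')
save(d,'w2.png',None,1.5)
E
```

```text
[ 0.47502653 -0.24321166  0.30685645] [-39.8  18.3  71.3   0.   90.4 -40. ] [ 0.61 -0.28 -0.11 -0.06 -0.03 -0.04]
3972 [ 0.46814534 -0.33494037  0.19635348] [ 0.48328712 -0.1554291   0.20130714] [ 0.47564282 -0.23441879  0.1989875 ]
0.08262101795809858 [0.47575013 0.47562612 0.47550499]
-0.34 239 (np.float64(0.46837797792271013), np.float64(0.48272432733503706), np.float64(0.19899823945004083))
-0.32 338 (np.float64(0.468426619320265), np.float64(0.48254984916615673), np.float64(0.19905234947560885))
-0.3 351 (np.float64(0.4685284239237213), np.float64(0.4823278364889353), np.float64(0.19893286692924037))
-0.28 397 (np.float64(0.4686523821055662), np.float64(0.482940026308108), np.float64(0.1991101492507688))
-0.26 415 (np.float64(0.4687674809014978), np.float64(0.4826958938158554), np.float64(0.19899747079190333))
-0.24 446 (np.float64(0.46885328131493625), np.float64(0.4831663075863401), np.float64(0.1991000232802686))
-0.22 509 (np.float64(0.4681453407476233), np.float64(0.4829815896397542), np.float64(0.19899082750477698))
-0.2 542 (np.float64(0.46828116960162114), np.float64(0.48328711838760147), np.float64(0.19900873612424066))
-0.18 607 (np.float64(0.46841673983468685), np.float64(0.4832508737634504), np.float64(0.19899152878327073))
-0.16 128 (np.float64(0.4685469195906614), np.float64(0.4829365478964816), np.float64(0.19881912785486255))
```

View pics/w2.png

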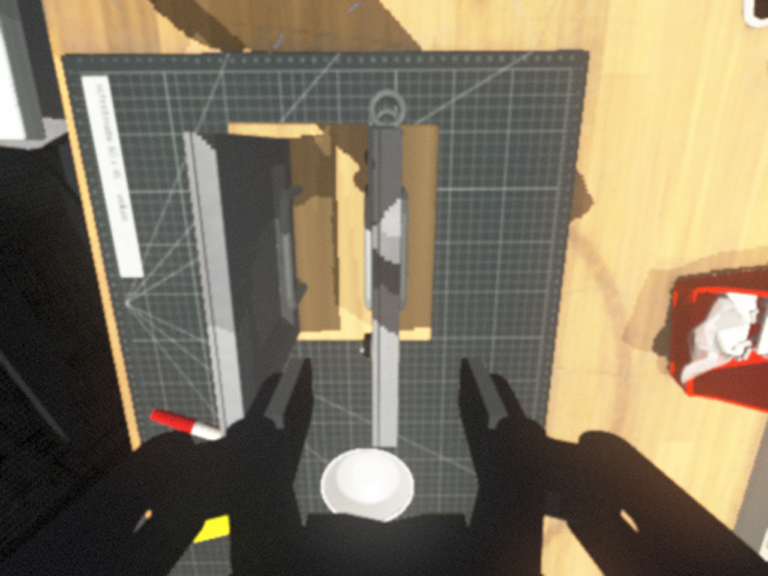

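The door (far panel) has its knuckle at (387,107) in the picture and its top edge running down to (385,445). Its centre is at x 0.4757, y -0.245, top 0.199, and its yaw is about 0. Now descending to grip it.

{"method": "send_rows", "body": {"deltas": [[[0,0.0005,0.014,0,0,0,0.2],[0,0,0.016,0,0,0,0.2],[0,0,0.016,0,0,0,0.2],[0,0,0.016,0,0,0,0.2],[0,0,0.016,0,0,0,0.2],[0,0,0.014,0,0,0,0.2],[0,0,0.012,0,0,0,0.2],[0,0,0.008,0,0,0,0.2],[0,0,0,0,0,0,0.2],[0,0,0,0,0,0,0.2]]], "squeeze": 90}}

```text
time_s: 5.75
position: [0.4755, -0.2447, 0.1947]
tool_rot: [[-0.002, 1.0, 0.001], [1.0, 0.002, -0.001], [-0.001, 0.001, -1.0]]
ft_force: [-0.6, -0.2, 0.4]
grip_width: 0.0515
gripper_force: 0.0
```

{"method": "send_rows", "body": {"deltas": [[[0,0,0,0,0,0,-1],[0,0,0,0,0,0,-1],[0,0,0,0,0,0,-1],[0,0,0,0,0,0,-1],[0,0,0,0,0,0,-1],[0,0,0,0,0,0,-1]]], "squeeze": 90}}

```text
time_s: 6.5
position: [0.4755, -0.2447, 0.1948]
tool_rot: [[-0.002, 1.0, 0.001], [1.0, 0.002, -0.001], [-0.001, 0.001, -1.0]]
ft_force: [0.0, -0.1, 4.9]
grip_width: 0.0135
gripper_force: 89.0
```

{"method": "send_rows", "body": {"deltas": [[[0,0,-0.006,0,0,0,-1],[0,0,-0.01,0,0,0,-1],[0,0,-0.014,0,0,0,-1],[0,0,-0.014,0,0,0,-1],[0,0,-0.014,0,0,0,-1],[0,0,-0.014,0,0,0,-1],[0,0,-0.014,0,0,0,-1],[0,0,-0.012,0,0,0,-1],[0,0,-0.01,0,0,0,-1],[0,0,0,0,0,0,-1]]]}}

```text
time_s: 7.75
position: [0.4755, -0.2447, 0.303]
tool_rot: [[-0.001, 1.0, 0.001], [1.0, 0.001, -0.001], [-0.001, 0.001, -1.0]]
ft_force: [0.6, -0.3, -4.0]
grip_width: 0.0137
gripper_force: 88.0
```

{"method": "send_rows", "body": {"deltas": [[[0.012,-0.001,0,0,0,0,-1],[0.025,-0.002,0,0,0,0,-1],[0.04,-0.004,0,0,0,0,-1],[0.045,-0.005,0,0,0,0,-1],[0.045,-0.005,0,0,0,0,-1],[0.045,-0.005,0,0,0,0,-1],[0.045,-0.005,0,0,0,0,-1],[0.045,-0.005,0,0,0,0,-1],[0.045,-0.005,0,0,0,0,-1],[0.045,-0.005,0,0,0,0,-1],[0.035,-0.003,0,0,0,0,-1],[0.018,-0.001,0,0,0,0,-1]]]}}

```text
time_s: 9.25
position: [0.4267, 0.203, 0.3022]
tool_rot: [[-0.004, 1.0, -0.001], [1.0, 0.004, 0.0], [0.0, -0.001, -1.0]]
ft_force: [0.5, -0.3, -3.9]
grip_width: 0.0138
gripper_force: 87.9
```

{"method": "send_rows", "body": {"deltas": [[[0,0,0.006,0,0,0.08,-1],[0,0,0.008,0,0,0.13,-1],[0,0,0.008,0,0,0.16,-1],[0,0,0.008,0,0,0.16,-1],[0,0,0.008,0,0,0.16,-1],[0,0,0.008,0,0,0.16,-1],[0,0,0.008,0,0,0.12,-1],[0,0,0.008,0,0,0.077,-1],[0,0,0.006,0,0,0,-1],[0,0,0,0,0,0,-1],[0,0,0,0,0,0,-1]]]}}

```text
time_s: 10.62
position: [0.4285, 0.2006, 0.2346]
tool_rot: [[0.865, 0.502, 0.0], [0.502, -0.865, 0.0], [0.0, 0.0, -1.0]]
ft_force: [0.7, -0.2, -3.9]
grip_width: 0.0138
gripper_force: 87.8
```

{"method": "send_rows", "body": {"deltas": [[[0.01,-0.004,0,0,0,0,-1],[0.012,-0.005,0,0,0,0,-1],[0.012,-0.005,0,0,0,0,-1],[0.007,-0.003,0,0,0,0,-1],[0,0,0,0,0,0,-1],[0,0,0,0,0,0,-1]]]}}

```text
time_s: 11.38
position: [0.4555, 0.2355, 0.2342]
tool_rot: [[0.865, 0.501, -0.0], [0.501, -0.865, -0.0], [-0.0, -0.0, -1.0]]
ft_force: [-0.4, 0.5, -4.3]
grip_width: 0.0134
gripper_force: 87.9
```

```bash
python3 - <<'E'
from h import *
import pickle
d=get('wrist'); s=d['s']; pickle.dump(d,open('w3.pkl','wb'))
print(s['position'],s['qvel'].round(2))
C=cloud(d)
# tool coords
T=(C-s['position'])@s['tool_rot']
im=d['image'][0:130,180:340,::-1]; im=np.clip(im.astype(float)*1.5,0,255).astype(np.uint8)
cv2.imwrite('pics/w3.png',cv2.resize(im,None,fx=5,fy=5,interpolation=cv2.INTER_NEAREST))
E
```

```text
[0.45546232 0.23551529 0.23424587] [-0.04 -0.27  0.19  0.06  0.01  0.01]
```

View pics/w3.png

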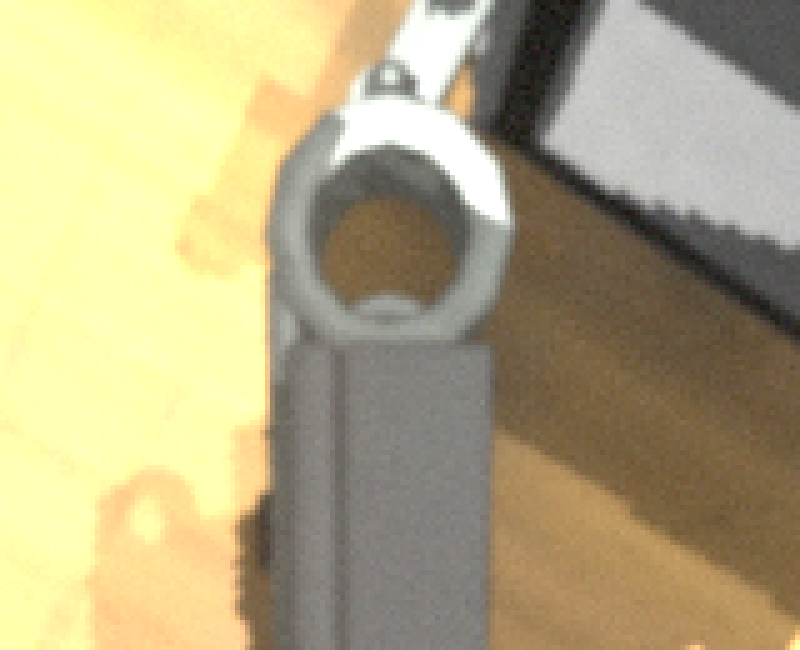

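The crop shows the upper knuckle ring centred at (392,222), i.e. pixel (257.9,43.9). The pin nose lies beyond it at about (390,84), i.e. pixel (257.6,16.3), already nearly in line.

```bash
python3 - <<'E'
from h import *
import pickle
d=pickle.load(open('w3.pkl','rb')); s=d['s']
M=d['M'];Ki=np.linalg.inv(d['K'])
def ray(u,v,z):
    r=M[:3,:3]@(Ki@[u,v,1]); return M[:3,3]+r*(z-M[2,3])/r[2]
R=s['tool_rot'];p=s['position']
k=ray(257.9,43.9,p[2]-.0118); n=ray(257.6,16.3,.175)
print('knuckle',k,'nose',n); print('tool: k',R.T@(k-p),'n',R.T@(n-p),'known pin',R.T@(np.array([.585,.3104,.175])-p))
T=(cloud(d)-p)@R
for u in (247,252,257,262,267): print([tuple((T[v,u]*1000).round(1)) for v in (75,90,110)])
for v in range(12,26,3): print(v,[tuple((cloud(d)[v,u]*1000).round().astype(int).tolist()) for u in range(252,266,3)])
E
```

```text
knuckle [0.54163292 0.28539186 0.22244587] nose [0.55927257 0.29567665 0.175     ]
tool: k [9.95694227e-02 6.01012322e-05 1.17563615e-02] n [1.20009106e-01 8.64588489e-06 5.91932810e-02] known pin [0.14965115 0.00017186 0.05918029]
[(np.float64(87.2), np.float64(-3.9), np.float64(-2.9)), (np.float64(82.1), np.float64(-3.9), np.float64(-2.7)), (np.float64(75.2), np.float64(-3.9), np.float64(-4.4))]
[(np.float64(87.0), np.float64(-2.0), np.float64(-5.9)), (np.float64(82.1), np.float64(-2.1), np.float64(-4.5)), (np.float64(75.2), np.float64(-2.1), np.float64(-4.3))]
[(np.float64(87.1), np.float64(-0.3), np.float64(-5.1)), (np.float64(82.1), np.float64(-0.3), np.float64(-3.1)), (np.float64(75.2), np.float64(-0.3), np.float64(-4.3))]
[(np.float64(87.1), np.float64(1.5), np.float64(-3.9)), (np.float64(82.1), np.float64(1.5), np.float64(-4.1)), (np.float64(75.2), np.float64(1.6), np.float64(-4.7))]
[(np.float64(87.1), np.float64(3.3), np.float64(-4.5)), (np.float64(82.1), np.float64(3.3), np.float64(-4.4)), (np.float64(75.2), np.float64(3.4), np.float64(-5.3))]
12 [(595, 323, 0), (596, 320, 0), (589, 312, 42), (593, 311, 28), (594, 309, 29)]
15 [(587, 318, 27), (584, 312, 50), (585, 310, 53), (587, 308, 47), (592, 308, 28)]
18 [(582, 314, 42), (582, 311, 49), (583, 309, 51), (585, 307, 46), (590, 306, 27)]
21 [(548, 292, 221), (548, 290, 223), (549, 289, 223), (549, 288, 221), (550, 287, 222)]
24 [(547, 291, 222), (547, 290, 222), (547, 289, 224), (548, 288, 223), (549, 287, 223)]
```

The nose in that view is the lower pin: depth gives (0.585,0.310,0.053), which agrees with the earlier measurement. The knuckle needs +50 mm along tool x and 0 along y. Moving in, then lowering to just above the noses.

{"method": "send_rows", "body": {"deltas": [[[0.006,0,0,0,0,0,-1],[0.01,0,0,0,0,0,-1],[0.01,0,0,0,0,0,-1],[0.01,0,0,0,0,0,-1],[0.008,0,0,0,0,0,-1],[0.006,0,0,0,0,0,-1],[0,0,0.007,0,0,0,-1],[0,0,0.007,0,0,0,-1],[0,0,0,0,0,0,-1],[0,0,0,0,0,0,-1]]]}}

```text
time_s: 12.68
position: [0.4989, 0.2607, 0.2205]
tool_rot: [[0.865, 0.501, 0.0], [0.501, -0.865, 0.0], [0.0, 0.0, -1.0]]
ft_force: [0.1, -1.1, -4.1]
grip_width: 0.0141
gripper_force: 87.9
```

```bash
python3 - <<'E'
from h import *
import pickle
d=get('wrist'); s=d['s']; p=s['position'];R=s['tool_rot']
print(p, R.T@(np.array([.585,.3104,.175])-p))
im=d['image'][0:100,190:330,::-1]; im=np.clip(im.astype(float)*1.5,0,255).astype(np.uint8)
cv2.imwrite('pics/w4.png',cv2.resize(im,None,fx=5,fy=5,interpolation=cv2.INTER_NEAREST))
C=cloud(d)
for v in range(34,60,3): print(v,[tuple((C[v,u]*1000).round().astype(int).tolist()) for u in range(249,267,3)])
E
```

```text
[0.49889667 0.26069779 0.22045269] [0.09940727 0.00017015 0.04547753]
34 [(587, 316, 203), (588, 315, 201), (589, 314, 200), (589, 313, 202), (590, 312, 202), (590, 311, 202)]
37 [(587, 316, 200), (588, 315, 195), (589, 314, 194), (589, 313, 194), (590, 312, 195), (590, 311, 197)]
40 [(587, 316, 192), (588, 315, 188), (615, 331, -2), (617, 328, 0), (590, 312, 188), (590, 310, 191)]
43 [(610, 335, 0), (611, 332, -1), (613, 329, 1), (593, 315, 151), (594, 314, 150), (595, 312, 150)]
46 [(607, 333, -1), (609, 331, 0), (610, 328, 0), (592, 314, 149), (593, 313, 151), (594, 311, 150)]
49 [(605, 332, 0), (589, 317, 149), (590, 315, 150), (591, 314, 151), (592, 312, 150), (593, 311, 149)]
52 [(587, 317, 150), (586, 315, 166), (586, 313, 170), (587, 312, 171), (588, 310, 170), (591, 310, 149)]
55 [(585, 316, 151), (585, 314, 168), (585, 312, 175), (585, 311, 175), (586, 309, 173), (588, 308, 167)]
58 [(583, 315, 165), (583, 313, 170), (583, 311, 174), (584, 310, 176), (585, 309, 173), (586, 308, 168)]
```

View pics/w4.png

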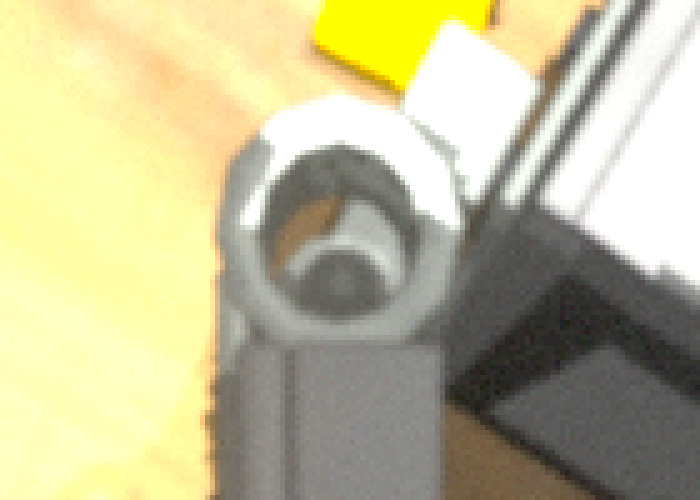

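Through the bore the pin nose sits at (341,283), with the bore centre at x ≈ 340: aligned. Lowering.

{"method": "send_rows", "body": {"deltas": [[[0,0,0.004,0,0,0,-1],[0,0,0.004,0,0,0,-1],[0,0,0.004,0,0,0,-1],[0,0,0.004,0,0,0,-1],[0,0,0.003,0,0,0,-1],[0,0,0,0,0,0,-1]]]}}

```text
time_s: 13.48
position: [0.4988, 0.2607, 0.2011]
tool_rot: [[0.865, 0.501, -0.0], [0.501, -0.865, -0.0], [-0.0, -0.0, -1.0]]
ft_force: [-1.2, 0.4, -4.0]
grip_width: 0.0135
gripper_force: 87.9
```

{"method": "send_rows", "body": {"deltas": [[[0,0,0.003,0,0,0,-1],[0,0,0.003,0,0,0,-1],[0,0,0.003,0,0,0,-1],[0,0,0.003,0,0,0,-1],[0,0,0.002,0,0,0,-1],[0,0,0.001,0,0,0,-1],[0,0,0,0,0,0,-1]]]}}

```text
time_s: 14.35
position: [0.4989, 0.2607, 0.1863]
tool_rot: [[0.865, 0.501, -0.0], [0.501, -0.865, 0.0], [0.0, -0.0, -1.0]]
ft_force: [0.0, 0.1, -4.6]
grip_width: 0.0141
gripper_force: 87.9
```

{"method": "send_rows", "body": {"deltas": [[[0,0,0.001,0,0,0,-1],[0,0,0.001,0,0,0,-1],[0,0,0.001,0,0,0,-1],[0,0,0.0005,0,0,0,-1],[0,0,0,0,0,0,-1],[0,0,0,0,0,0,-1]]]}}

```text
time_s: 15.1
position: [0.4989, 0.2607, 0.1831]
tool_rot: [[0.865, 0.502, 0.0], [0.502, -0.865, 0.0], [0.0, 0.0, -1.0]]
ft_force: [-3.1, -2.0, 0.1]
grip_width: 0.0138
gripper_force: 88.4
```

Weight now carried by the pins. Releasing, then rising clear.

{"method": "send_rows", "body": {"deltas": [[[0,0,0,0,0,0,0],[0,0,0,0,0,0,0],[0,0,0,0,0,0,0],[0,0,0,0,0,0,0],[0,0,-0.01,0,0,0,0],[0,0,-0.015,0,0,0,0],[0,0,-0.015,0,0,0,0],[0,0,-0.015,0,0,0,0],[0,0,-0.01,0,0,0,0],[0,0,0,0,0,0,-1],[0,0,0,0,0,0,-1]]]}}

```text
time_s: 16.48
position: [0.4987, 0.2607, 0.2473]
tool_rot: [[0.865, 0.501, -0.001], [0.501, -0.865, -0.0], [-0.001, -0.0, -1.0]]
ft_force: [-0.6, -0.0, -0.4]
grip_width: 0.0071
gripper_force: 0.0
```

```bash
python3 - <<'E'
from h import *
for n in ('top','wrist'):
    d=get(n); C=cloud(d); z=C[...,2]
    m=(z>.18)&(z<.194)&(C[...,0]>.36)&(C[...,0]<.585)&(C[...,1]>.1)&(C[...,1]<.33)
    Q=C[m]
    if len(Q)>10: (c,s,an)=cv2.minAreaRect((Q[:,:2]*1000).astype(np.float32)); print(n,len(Q),c,s,an,np.median(Q[:,2]),np.percentile(Q[:,2],[10,90]))
    if n=='wrist': print(d['s']['position'],d['s']['grip_width'])
E
```

```text
top 40 (494.9632873535156, 257.9271240234375) (178.15399169921875, 14.404483795166016) 29.995500564575195 0.18585911698910385 [0.18170503 0.18942923]
wrist 4165 (497.2538146972656, 260.2715148925781) (179.385498046875, 15.058083534240723) 30.107616424560547 0.18667412843086587 [0.18541132 0.1877513 ]
[0.49869383 0.26064812 0.24722697] 0.0005056413591198204
```

{"method": "send_rows", "body": {"deltas": [[[-0.025,-0.022,0,0,0,0,-1],[-0.0256,-0.023,0,0,0,0,-1],[0,0,0.012,0,0,0,-1],[0,0,0.02,0,0,0,-1],[0,0,0.02,0,0,0,-1],[0,0,0.02,0,0,0,-1],[0,0,0,0,0,0,-1],[0,0.008,0,0,0,0,-1],[0,0.007,0,0,0,0,-1],[0,0.005,0,0,0,0,-1],[0,0,0,0,0,0,-1]]]}}

```text
time_s: 17.95
position: [0.4429, 0.2566, 0.1761]
tool_rot: [[0.866, 0.501, 0.0], [0.501, -0.866, 0.0], [0.0, 0.0, -1.0]]
ft_force: [-0.8, 0.2, 0.2]
grip_width: 0.0001
gripper_force: 0.0
```

{"method": "send_rows", "body": {"deltas": [[[-0.0014,0.0132,0,0,0,-0.0873,-1],[-0.0014,0.0132,0,0,0,-0.0873,-1],[-0.0014,0.0132,0,0,0,-0.0873,-1],[-0.0014,0.0132,0,0,0,-0.0873,-1],[-0.0014,0.0132,0,0,0,-0.0873,-1],[-0.0014,0.0132,0,0,0,-0.0873,-1],[-0.0014,0.0132,0,0,0,-0.0873,-1],[0,0,0,0,0,0,-1]]]}}

```text
time_s: 18.95
position: [0.5006, 0.1857, 0.1758]
tool_rot: [[0.422, 0.906, 0.0], [0.906, -0.422, 0.0], [0.0, 0.0, -1.0]]
ft_force: [1.0, -0.1, -0.4]
grip_width: 0.0003
gripper_force: 0.0
```

```bash
python3 - <<'E'
from h import *
d=get('top'); save(d,'t2.png',(140,130,300,250),5)
s=d['s'];print(s['position'],s['ft_force'])
C=cloud(d); z=C[...,2]
m=(z>.18)&(z<.196)&(C[...,0]>.36)&(C[...,0]<.59)&(C[...,1]>.08)&(C[...,1]<.33)
Q=C[m]; print(len(Q)); 
if len(Q)>5: p=np.polyfit(Q[:,1],Q[:,0],1); print(np.degrees(np.arctan(p[0])),Q.min(0),Q.max(0))
E
```

```text
[0.50056663 0.18566171 0.17580759] [ 1.02283457 -0.0853243  -0.41068056]
77
23.259735266483734 [0.5014114  0.13460329 0.18122275] [0.58407723 0.29923035 0.19506498]
```

View pics/t2.png

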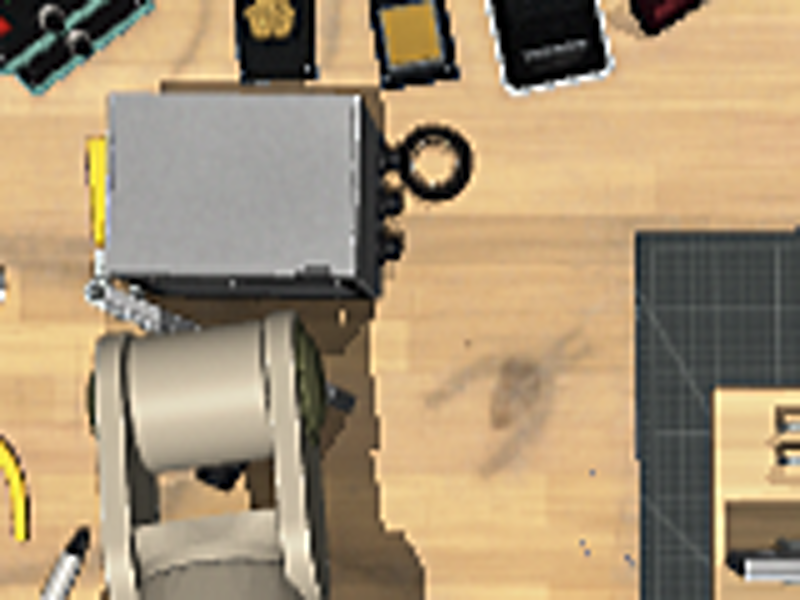

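The door, seen from (95,290) to (345,398), is following at about 25° open. Continuing the arc.

{"method": "send_rows", "body": {"deltas": [[[-0.0014,0.0132,0,0,0,-0.0873,-1],[-0.0014,0.0132,0,0,0,-0.0873,-1],[-0.0014,0.0132,0,0,0,-0.0873,-1],[-0.0007,0.0066,0,0,0,-0.0436,-1],[-0.0007,0.0066,0,0,0,-0.0436,-1],[0,0.003,0,0,0,-0.02,-1],[0,0,0,0,0,0,-1]]]}}

```text
time_s: 19.88
position: [0.5515, 0.1652, 0.1758]
tool_rot: [[0.066, 0.998, -0.0], [0.998, -0.066, 0.0], [0.0, -0.0, -1.0]]
ft_force: [-0.5, -0.5, -0.6]
grip_width: -0.0
gripper_force: 0.1
```

{"method": "send_rows", "body": {"deltas": [[[0,0.003,0,0,0,-0.02,-1],[0,0.003,0,0,0,-0.02,-1],[0,0.002,0,0,0,-0.02,-1],[0,0.002,0,0,0,0,-1],[0,0,0,0,0,0,-1]]]}}

```text
time_s: 20.5
position: [0.5607, 0.1646, 0.1757]
tool_rot: [[0.005, 1.0, -0.003], [1.0, -0.005, -0.0], [-0.0, -0.003, -1.0]]
ft_force: [-6.6, -1.3, 1.6]
grip_width: -0.0003
gripper_force: 0.1
```

{"method": "send_rows", "body": {"deltas": [[[0,0.0015,0,0,0,0,-1],[0,0.001,0,0,0,0,-1],[0,0,0,0,0,0,-1],[0,0,0,0,0,0,-1]]]}}

```text
time_s: 21.0
position: [0.5609, 0.1646, 0.1757]
tool_rot: [[0.005, 1.0, -0.008], [1.0, -0.005, -0.001], [-0.001, -0.008, -1.0]]
ft_force: [-18.8, -1.0, 7.6]
grip_width: -0.0002
gripper_force: 0.2
```

```bash
python3 - <<'E'
from h import *
d=get('wrist'); s=d['s']; print(s['position'],s['ft_force'])
C=cloud(d); z=C[...,2]
m=(z>.18)&(z<.192)&(C[...,0]>.54)&(C[...,0]<.589)&(C[...,1]>.1)&(C[...,1]<.31)
Q=C[m]; 
for lo in np.arange(.1,.31,.02):
    q=Q[(Q[:,1]>lo)&(Q[:,1]<lo+.02)]; print(round(lo,2),len(q),np.percentile(q[:,0],[2,50,98]) if len(q)>5 else '')
E
```

```text
[0.56091058 0.1645984  0.17569275] [-18.78734214  -1.02215207   7.56478204]
0.1 0 
0.12 0 
0.14 92 [0.56020954 0.56192394 0.56320896]
0.16 1628 [0.55026631 0.57225971 0.5883223 ]
0.18 1521 [0.57612535 0.58211252 0.58870368]
0.2 1783 [0.57643007 0.58231416 0.5887226 ]
0.22 2082 [0.57674995 0.58251117 0.58878908]
0.24 2443 [0.57706481 0.58259536 0.58874626]
0.26 1789 [0.5773409  0.58269673 0.58874729]
0.28 0 
0.3 0
```

The push is firmly stopped at 19 N and the face is parallel to the box. Backing off and checking.

{"method": "send_rows", "body": {"deltas": [[[0,-0.003,0,0,0,0,-1],[0,-0.008,0,0,0,0,-1],[0,-0.02,0,0,0,0,-1],[0,-0.03,0,0,0,0,-1],[0,-0.03,-0.02,0,0,0,-1],[0,-0.02,-0.04,0,0,0,-1],[0,0,-0.04,0,0,0,-1],[0,0,0,0,0,0,-1],[0,0,0,0,0,0,-1]]]}}

```text
time_s: 22.18
position: [0.4529, 0.165, 0.275]
tool_rot: [[0.005, 1.0, -0.001], [1.0, -0.005, -0.0], [-0.0, -0.001, -1.0]]
ft_force: [0.6, 0.2, 0.5]
grip_width: 0.0001
gripper_force: 0.0
```

```bash
python3 - <<'E'
from h import *
d=get('wrist'); s=d['s']; print(s['position'],s['ft_force'])
C=cloud(d); z=C[...,2]
m=(z>.18)&(z<.192)&(C[...,0]>.5)&(C[...,0]<.589)&(C[...,1]>.08)&(C[...,1]<.31)
Q=C[m]; 
for lo in np.arange(.1,.31,.02):
    q=Q[(Q[:,1]>lo)&(Q[:,1]<lo+.02)]; print(round(lo,2),len(q),np.percentile(q[:,0],[2,98]) if len(q)>5 else '',np.median(q[:,2]) if len(q) else '')
b=(z>.194)&(z<.206)&(C[...,1]>.1)&(C[...,1]<.31); print('box front',np.percentile(C[b][:,0],1))
save(d,'w5.png',None,1.2)
E
```

```text
[0.45292559 0.16502439 0.27504934] [0.60471018 0.18131254 0.51736476]
0.1 0  
0.12 506 [0.57186243 0.58680917] 0.18476778162835933
0.14 555 [0.57249679 0.58728201] 0.1850101564089167
0.16 607 [0.57317705 0.58782026] 0.18536035514103835
0.18 666 [0.57375517 0.58861044] 0.18572278980237122
0.2 730 [0.57412973 0.58859359] 0.18595578509754945
0.22 772 [0.57493646 0.58862522] 0.18629926260761545
0.24 851 [0.57547878 0.58871188] 0.18659171104003577
0.26 906 [0.57602931 0.58872546] 0.18682401592333997
0.28 904 [0.5765682  0.58865466] 0.18709161409879516
0.3 0  
box front 0.5935879963495118
```

View pics/w5.png

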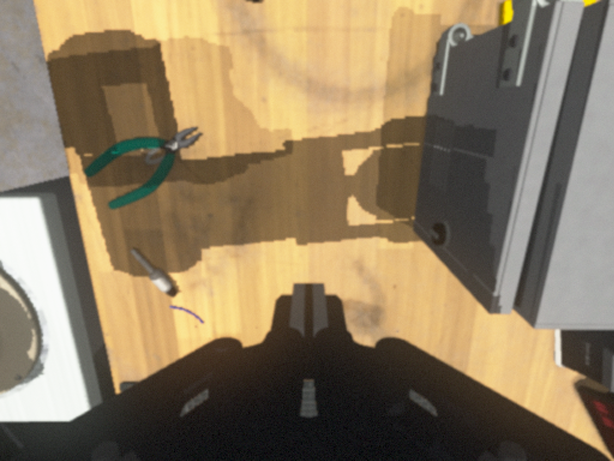

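The door stands about 1.7° open again: outer face at 0.5717 at the free edge and 0.5766 at the hinge, so its edge is at about -72 mm. That is within limits but marginal. I'll press again nearer the free edge and ease off slowly.

{"method": "send_rows", "body": {"deltas": [[[-0.012,0,0.02,0,0,0,-1],[-0.013,0,0.04,0,0,0,-1],[0,0.02,0.03,0,0,0,-1],[0,0.03,0.01,0,0,0,-1],[0,0.03,0,0,0,0,-1],[0,0.012,0,0,0,0,-1],[0,0.006,0,0,0,0,-1],[0,0.005,0,0,0,0,-1],[0,0.003,0,0,0,0,-1],[0,0,0,0,0,0,-1],[0,0,0,0,0,0,-1]]]}}

```text
time_s: 23.6
position: [0.5589, 0.1396, 0.1759]
tool_rot: [[0.005, 1.0, -0.0], [1.0, -0.005, 0.0], [0.0, -0.0, -1.0]]
ft_force: [-0.4, 0.7, 0.3]
grip_width: -0.0002
gripper_force: 0.1
```

{"method": "send_rows", "body": {"deltas": [[[0,0.001,0,0,0,0,-1],[0,0.001,0,0,0,0,-1],[0,0.001,0,0,0,0,-1],[0,0.001,0,0,0,0,-1],[0,0.001,0,0,0,0,-1],[0,0,0,0,0,0,-1],[0,0,0,0,0,0,-1]]]}}

```text
time_s: 24.48
position: [0.5607, 0.1396, 0.1758]
tool_rot: [[0.005, 1.0, -0.008], [1.0, -0.005, -0.001], [-0.001, -0.008, -1.0]]
ft_force: [-21.1, -2.3, 9.3]
grip_width: 0.0002
gripper_force: 0.1
```

```bash
cat > m.py <<'E'
from h import *
d=get('wrist'); s=d['s']; print(s['position'],s['ft_force'].round(1))
C=cloud(d); z=C[...,2]
m=(z>.18)&(z<.192)&(C[...,0]>.5)&(C[...,0]<.589)&(C[...,1]>.08)&(C[...,1]<.31)
Q=C[m]
for lo in np.arange(.1,.31,.02):
    q=Q[(Q[:,1]>lo)&(Q[:,1]<lo+.02)]
    if len(q)>200: print(round(lo,2),len(q),np.percentile(q[:,0],[2,98]),np.median(q[:,2]))
E
python3 m.py
```

```text
[0.56069042 0.1395906  0.17576259] [-21.1  -2.3   9.3]
0.14 1933 [0.55110777 0.58853867] 0.1853324207903826
0.16 1615 [0.57592527 0.58872778] 0.1855363518081028
0.18 1872 [0.57623004 0.58875913] 0.18581314687584227
0.2 2193 [0.5765184  0.58877505] 0.1861078427257026
0.22 2594 [0.5768139 0.5887861] 0.18646657777051381
0.24 1128 [0.57705357 0.58877856] 0.18662576054809368
```

{"method": "send_rows", "body": {"deltas": [[[0,-0.001,0,0,0,0,-1],[0,-0.001,0,0,0,0,-1],[0,-0.001,0,0,0,0,-1],[0,-0.0005,0,0,0,0,-1],[0,-0.0005,0,0,0,0,-1],[0,-0.0005,0,0,0,0,-1],[0,-0.0005,0,0,0,0,-1],[0,-0.0005,0,0,0,0,-1],[0,0,0,0,0,0,-1]]]}}

```text
time_s: 25.65
position: [0.5587, 0.1395, 0.1758]
tool_rot: [[0.005, 1.0, 0.0], [1.0, -0.005, -0.0], [-0.0, 0.0, -1.0]]
ft_force: [-0.0, 0.0, -0.2]
grip_width: 0.0001
gripper_force: 0.0
```

```bash
python3 m.py
```

```text
[0.55868727 0.13952055 0.17583984] [-0.   0.  -0.2]
0.14 2080 [0.54884469 0.58835466] 0.18532098612839443
0.16 1758 [0.57461024 0.58871512] 0.18550040946680893
0.18 2024 [0.57505601 0.58871114] 0.1858162675462661
0.2 2336 [0.57553473 0.58874751] 0.18608213679342628
0.22 2741 [0.57600561 0.58870354] 0.18641126146117504
0.24 1198 [0.5763752  0.58874707] 0.18660792416302824
```

{"method": "send_rows", "body": {"deltas": [[[0,-0.001,0,0,0,0,-1],[0,-0.002,0,0,0,0,-1],[0,-0.005,0,0,0,0,-1],[0,-0.015,0,0,0,0,-1],[0,-0.03,0,0,0,0,-1],[0,-0.04,0,0,0,0,-1],[0.025,0,-0.04,0,0,0,-1],[0,-0.012,-0.06,0,0,0,-1],[0,0,0,0,0,0,-1],[0,0,0,0,0,0,-1]]]}}

```text
time_s: 26.95
position: [0.4533, 0.165, 0.2754]
tool_rot: [[0.005, 1.0, -0.0], [1.0, -0.005, -0.0], [-0.0, -0.0, -1.0]]
ft_force: [-0.0, -1.0, -0.6]
grip_width: 0.0002
gripper_force: 0.0
```

```bash
python3 m.py
```

```text
[0.45330931 0.16504115 0.275428  ] [-0.  -1.  -0.6]
0.12 499 [0.57306931 0.58796907] 0.1847873947495239
0.14 557 [0.5735535  0.58827799] 0.18516249513925295
0.16 597 [0.57401814 0.58862425] 0.185414106178161
0.18 655 [0.5744943  0.58878353] 0.18570228433681082
0.2 701 [0.57493482 0.58864245] 0.18606204950862074
0.22 735 [0.57539399 0.58859521] 0.18617932802650075
0.24 814 [0.57587051 0.58871252] 0.18656607949283066
0.26 881 [0.57626178 0.58870871] 0.1868236701273464
0.28 895 [0.57675001 0.58873171] 0.1871578427537686
```

{"method": "send_rows", "body": {"deltas": [[[0,0,0,0,0,0,-1],[0,0,0,0,0,0,-1],[0,0,0,0,0,0,-1],[0,0,0,0,0,0,-1],[0,0,0,0,0,0,-1],[0,0,0,0,0,0,-1],[0,0,0,0,0,0,-1],[0,0,0,0,0,0,-1]]]}}

```text
time_s: 28.0
position: [0.4537, 0.1651, 0.2758]
tool_rot: [[0.005, 1.0, 0.0], [1.0, -0.005, 0.0], [0.0, 0.0, -1.0]]
ft_force: [0.5, -0.3, 0.1]
grip_width: -0.0004
gripper_force: 0.0
```

```bash
python3 m.py; python3 - <<'E'
from h import *
d=get('wrist');C=cloud(d);z=C[...,2]
for zz in (.05,.09,.13,.17):
    q=C[(abs(z-zz)<.008)&(C[...,0]>.55)&(C[...,0]<.6)&(C[...,1]>.125)&(C[...,1]<.135)]; print(zz,len(q),np.median(q[:,0]) if len(q) else '')
E
```

```text
[0.45374616 0.16510843 0.27583019] [ 0.5 -0.3  0.1]
0.12 501 [0.57297716 0.58803294] 0.18472586547066241
0.14 554 [0.57357747 0.58827058] 0.18510781489011777
0.16 590 [0.57402238 0.5884698 ] 0.18532561987246735
0.18 639 [0.57454212 0.5886219 ] 0.1856199582109652
0.2 691 [0.57490372 0.58871721] 0.18594416911058034
0.22 746 [0.57536188 0.58862413] 0.18624000318240147
0.24 796 [0.57577791 0.58854261] 0.18658258553945117
0.26 871 [0.57639172 0.58865313] 0.18680179769963184
0.28 898 [0.57675902 0.58881316] 0.18708787100437868
0.05 35 0.571508499261704
0.09 41 0.5721544433205725
0.13 81 0.5727671293777685
0.17 122 0.573418142649695
```

It is at rest, but the bottom leans out slightly because I pushed high. One more push low down, with the tool tilted 45° forward, will seat it better.

{"method": "send_rows", "body": {"deltas": [[[0,0,0,-0.157,0,0,-1],[0,0,0,-0.157,0,0,-1],[0,0,0,-0.157,0,0,-1],[0,0,0,-0.157,0,0,-1],[0,0,0,-0.157,0,0,-1],[0,0,0,0,0,0,-1],[0,0,0,0,0,0,-1]]]}}

```text
time_s: 28.98
position: [0.4544, 0.165, 0.2764]
tool_rot: [[0.006, 0.708, 0.706], [1.0, -0.004, -0.004], [-0.0, 0.706, -0.708]]
ft_force: [0.3, -0.1, -0.7]
grip_width: 0.0001
gripper_force: 0.0
```

{"method": "send_rows", "body": {"deltas": [[[-0.005,-0.015,0.015,0,0,0,-1],[-0.005,-0.025,0.025,0,0,0,-1],[-0.005,-0.025,0.025,0,0,0,-1],[-0.005,-0.025,0.025,0,0,0,-1],[-0.005,-0.025,0.025,0,0,0,-1],[-0.005,-0.016,0.016,0,0,0,-1],[0,-0.006,0.006,0,0,0,-1],[0,0.02,0.02,0,0,0,-1],[0,0.018,0.018,0,0,0,-1],[0,0.01,0.01,0,0,0,-1],[0,0,0,0,0,0,-1],[0,0,0,0,0,0,-1]]]}}

```text
time_s: 30.48
position: [0.5234, 0.1581, 0.1448]
tool_rot: [[0.041, 0.735, 0.676], [0.998, -0.004, -0.057], [-0.039, 0.678, -0.734]]
ft_force: [-0.6, 0.3, 0.9]
grip_width: -0.0
gripper_force: 0.0
```

```bash
python3 - <<'E'
from h import *
s=telemetry.observe(); print(s['q'].round(1),s['qvel'].round(1),s['position'],s['ft_force'],s['joint_efforts'].round(1))
E
```

```text
[  8.2  21.7 111.  -59.1  10.2  65. ] [ 0.2 -0.2  0.6  0.2 -0.2  0.4] [0.52337751 0.15805267 0.14479803] [-0.56164696  0.28124107  0.93472269] [ -0.3 -36.1 -15.2  -0.3  -0.7  -0.1]
```

The wrist joint hit its range (q5 ≈ 10°). Backing up and using a 30° tilt.

{"method": "send_rows", "body": {"deltas": [[[0,0.01,-0.025,0,0,0,-1],[0,0.01,-0.025,0.1,0,0,-1],[0,0.01,-0.025,0.1,0,0,-1],[0,0.01,-0.025,0.06,0,0,-1],[0,0,0,0,0,0,-1],[0,0,0,0,0,0,-1]]]}}

```text
time_s: 31.22
position: [0.495, 0.1596, 0.238]
tool_rot: [[0.056, 0.866, 0.497], [0.997, -0.023, -0.071], [-0.05, 0.5, -0.865]]
ft_force: [-1.0, -1.1, -0.1]
grip_width: -0.0002
gripper_force: 0.0
```

```bash
cat > n.py <<'E'
from h import *
import sys
from scipy.spatial.transform import Rotation as Ro
t=np.radians(30); D=np.array([[0,np.cos(t),np.sin(t)],[1,0,0],[0,np.sin(t),-np.cos(t)]])
s=telemetry.observe(); R=s['tool_rot']
print(s['q'].round(1),s['position'].round(4),Ro.from_matrix(R.T@D).as_rotvec().round(3), 'shift in D axes', (D.T@(np.array(eval(sys.argv[1]))-s['position'])).round(4))
E
python3 n.py "[.48,.135,.084]"
```

```text
[  8.6  11.5  98.6 -12.6  41.5  18.4] [0.495  0.1596 0.238 ] [-0.001  0.071 -0.023] shift in D axes [-0.0246 -0.09    0.1259]
```

{"method": "send_rows", "body": {"deltas": [[[0,0,0,0,0.071,-0.023,-1],[-0.004,-0.01,0.014,0,0,0,-1],[-0.004,-0.015,0.021,0,0,0,-1],[-0.005,-0.018,0.025,0,0,0,-1],[-0.005,-0.018,0.025,0,0,0,-1],[-0.005,-0.018,0.025,0,0,0,-1],[-0.002,-0.011,0.016,0,0,0,-1],[0,0,0,0,0,0,-1],[0,0,0,0,0,0,-1]]]}}

```text
time_s: 32.35
position: [0.4808, 0.1349, 0.0849]
tool_rot: [[0.001, 0.866, 0.5], [1.0, -0.001, 0.0], [0.001, 0.5, -0.866]]
ft_force: [0.4, 0.2, 0.9]
grip_width: -0.0001
gripper_force: 0.0
```

```bash
python3 n.py "[.543,.135,.084]"
```

```text
[  2.7  24.3 115.2  -7.2  10.7   9.5] [0.4808 0.1349 0.0849] [-0.    -0.    -0.001] shift in D axes [0.0001 0.0534 0.0319]
```

{"method": "send_rows", "body": {"deltas": [[[0,0.017,0.01,0,0,0,-1],[0,0.017,0.01,0,0,0,-1],[0,0.011,0.0065,0,0,0,-1],[0,0.004,0.0025,0,0,0,-1],[0,0.002,0.001,0,0,0,-1],[0,0,0,0,0,0,-1]]]}}

```text
time_s: 33.1
position: [0.5396, 0.1348, 0.0841]
tool_rot: [[0.001, 0.866, 0.5], [1.0, -0.001, 0.0], [0.001, 0.5, -0.866]]
ft_force: [0.1, 0.0, -0.5]
grip_width: -0.0001
gripper_force: 0.0
```

Now 1.15 mm steps to contact.

{"method": "send_rows", "body": {"deltas": [[[0,0.002,0.0012,0,0,0,-1],[0,0.002,0.0012,0,0,0,-1],[0,0.001,0.0006,0,0,0,-1],[0,0.001,0.0006,0,0,0,-1],[0,0,0,0,0,0,-1]]]}}

```text
time_s: 33.72
position: [0.547, 0.1348, 0.084]
tool_rot: [[0.001, 0.866, 0.5], [1.0, -0.001, 0.0], [0.001, 0.5, -0.866]]
ft_force: [1.2, 1.3, 0.6]
grip_width: 0.0003
gripper_force: 0.0
```

{"method": "send_rows", "body": {"deltas": [[[0,0.001,0.0006,0,0,0,-1],[0,0.001,0.0006,0,0,0,-1],[0,0.001,0.0006,0,0,0,-1],[0,0,0,0,0,0,-1]]]}}

```text
time_s: 34.22
position: [0.5505, 0.1348, 0.084]
tool_rot: [[0.001, 0.866, 0.5], [1.0, -0.002, 0.0], [0.001, 0.5, -0.866]]
ft_force: [-0.7, 0.1, 0.7]
grip_width: 0.0002
gripper_force: 0.0
```

{"method": "send_rows", "body": {"deltas": [[[0,0.001,0.0006,0,0,0,-1],[0,0.001,0.0006,0,0,0,-1],[0,0.001,0.0006,0,0,0,-1],[0,0,0,0,0,0,-1]]]}}

```text
time_s: 34.72
position: [0.5517, 0.1349, 0.083]
tool_rot: [[0.001, 0.869, 0.496], [1.0, -0.001, 0.0], [0.001, 0.496, -0.869]]
ft_force: [-13.2, 0.1, 3.2]
grip_width: 0.0
gripper_force: 0.0
```

{"method": "send_rows", "body": {"deltas": [[[0,0.001,0.0006,0,0,0,-1],[0,0.001,0.0006,0,0,0,-1],[0,0,0,0,0,0,-1]]]}}

```text
time_s: 35.1
position: [0.5516, 0.135, 0.0821]
tool_rot: [[0.001, 0.871, 0.491], [1.0, -0.001, 0.0], [0.001, 0.491, -0.871]]
ft_force: [-26.6, -0.7, 7.0]
grip_width: -0.0
gripper_force: 0.0
```

Firmly pressed at 27 N. Easing off and withdrawing.

{"method": "send_rows", "body": {"deltas": [[[0,-0.001,-0.0006,0,0,0,-1],[0,-0.001,-0.0006,0,0,0,-1],[0,-0.001,-0.0006,0,0,0,-1],[0,-0.001,-0.0006,0,0,0,-1],[0,-0.001,-0.0006,0,0,0,-1],[0,-0.002,-0.0012,0,0,0,-1],[0,-0.004,-0.0025,0,0,0,-1],[0,-0.012,-0.007,0,0,0,-1],[0,-0.02,-0.012,0,0,0,-1],[0,-0.02,-0.012,0,0,0,-1],[0,0,-0.02,0,0,0,-1],[0,0,-0.04,0,0,0,-1]]]}}

```text
time_s: 36.6
position: [0.4514, 0.1348, 0.1366]
tool_rot: [[0.001, 0.867, 0.497], [1.0, -0.001, 0.0], [0.001, 0.497, -0.867]]
ft_force: [-0.3, 0.6, 0.6]
grip_width: 0.0001
gripper_force: 0.0
```

{"method": "send_rows", "body": {"deltas": [[[0.01,0.02,-0.04,0,0,0,-1],[0.01,0.02,-0.04,0.1,0,0,-1],[0,0.02,-0.03,0.15,0,0,-1],[0,0,0,0.15,0,0,-1],[0,0,0,0.12,0,0,-1],[0,0,0,0,0,0,-1],[0,0,0,0,0,0,-1],[0,0,0,0,0,0,-1]]]}}

```text
time_s: 37.6
position: [0.4528, 0.1541, 0.255]
tool_rot: [[0.002, 1.0, 0.026], [1.0, -0.002, 0.0], [0.0, 0.026, -1.0]]
ft_force: [-0.5, -0.6, 0.8]
grip_width: -0.0001
gripper_force: 0.0
```

```bash
python3 m.py; python3 - <<'E'
from h import *
d=get('wrist');C=cloud(d);z=C[...,2]
for zz in (.05,.09,.13,.17):
    q=C[(abs(z-zz)<.008)&(C[...,0]>.55)&(C[...,0]<.6)&(C[...,1]>.125)&(C[...,1]<.135)]; print(zz,len(q),np.median(q[:,0]) if len(q) else '')
b=(z>.194)&(z<.206)&(C[...,1]>.12)&(C[...,1]<.29); print('box front',np.percentile(C[b][:,0],1))
E
```

```text
[0.45283596 0.15406653 0.25496234] [-0.5 -0.6  0.8]
0.12 556 [0.5750974  0.58873145] 0.1846908258950241
0.14 614 [0.57535659 0.5885721 ] 0.18498837297465492
0.16 667 [0.57548556 0.58874033] 0.18531667440497468
0.18 752 [0.57558773 0.58858378] 0.18556673618745612
0.2 824 [0.57579908 0.58861267] 0.18589452525402528
0.22 912 [0.57592982 0.58859274] 0.18618399342965947
0.24 1008 [0.57606178 0.58846126] 0.1864564869260431
0.26 1138 [0.57622961 0.58872077] 0.18680749825407444
0.28 296 [0.57638943 0.58854206] 0.1868857847406401
0.05 43 0.5752095332202631
0.09 51 0.5753808416515387
0.13 94 0.5754742718495504
0.17 151 0.575603804462636
box front 0.5933898910978386
```

```bash
python3 -c "
from rig import env
print(env.close_job())"
```

```text
the job is handed in; nothing more can be done
None
```

The door hangs on both pins, pushed shut, with its free edge measured about 1 mm from its shut position against the gasket. The job is handed in at about 38 s; the hand-in returned no verdict.

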